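# Show the brass-bossed hub to the inspection camera

## Robot

A 6-joint arm with a two-finger parallel gripper is mounted at the origin on the work surface. World frame = base frame: x ahead of the robot, y to its left, z up, the work surface at z = 0. Lengths are in m, angles in rad, forces in N, time in s.
With the tool pointing down it reaches from about 0.35 to 0.925 m from the base axis. Payload 6.4 kg.
Tool frame: the origin (TCP) lies between the finger pads; the fingertips stand 8 mm ahead of it and the grasp point (between the pads) lies 11 mm behind it; x points along the fingers, y is the direction in which the jaws open and shut, and the axes are right-handed (so a half turn about x gives the same grasp; the last joint's range is limited). The gripper opens to 85 mm and grips with 20 to 120 N. Pads are 22 mm wide; open, the fingers measure 114 mm over their backs; the gripper's body (76 mm by 85 mm) begins 54 mm behind the grasp point. The pads swing forward as they close: fully open they stand 13 mm farther back than shut.
Start: joints at [-1.396, 0.245, 1.558, -0, 1.339, -0.174], TCP at [0.222, -0.611, 0.219] pointing down, gripper open.
Joint ranges: [-3.13, 3.13], [-1.02, 2.26], [0.13, 2.54], [-0.95, 4.09], [0.21, 2.88], [-2.74, 2.74]. Speed limits (rad/s): [2.57, 2.57, 3.14, 3.14, 3.14, 3.14].

## Interface

Orientations are given as a unit quaternion [x, y, z, w].
In Python, from cell import observe, optics, job gives the robot as it stands. The module is installed in compiled form; this text tells all that it offers.
- The arm moves only by the tool play_rows, never from a script. Its argument "increments" is a list that holds one entry, the list of rows, each a list of 7 numbers: the turn, a rotation vector about the world's x, y, z in rad, then the shift along the world's x, y, z in mm, then the finger opening in mm, from 0 to 85.4. A call has 1 to 8 rows; each row shifts and turns the pose as measured when the row begins; what a row does not reach is not made up. A row lasts 1/8 s, in which the tool goes at most 62.5 mm and 10.7 degrees, less where a joint would pass 70% of its speed; a pose out of reach is approached as far as the arm can. A call with a gripper value outside its range is refused whole. The fingers move at their own pace and stop on an object; "newtons" is the grip in N (left out, the last holds). Time passes only in rows, so rows that do not move let the fingers close. It gives the time, the measured TCP pose, the force and the opening at its end, in the units of the state.
- observe(): the state, without advancing time (a new reading comes with each control period).
- optics.camera(name): name is "scene" or "top" or "wrist"; returns (picture, depth): 384x512x3 uint8, red, green, blue; 384x512 float32, m along the optical axis (not along the pixel's ray), 0 where there is no reading.
- optics.calibration(name): a dict with "K" (3x3 intrinsics, pixels), "origin" and "orientation" of the camera in the world. Camera axes: x right, y down, z forward; pixel columns grow to the right and rows downward; lengths in m; the calibration is good to about 2 mm. A picture is of the moment at which its call begins: read the wrist's pose just before it. calibration takes no time and is no camera call; for the wrist camera it gives the pose at the moment of the call.
- job.hand_in(): hands the job in, once; it reports no verdict.
The state is a dict: "time_s": time; "q": joint angles; "qd": joint speeds; "joint_torque": joint torques, N m; "position": TCP position; "orientation": TCP orientation; "contact_force": force on the tool from outside, world axes, zero at the start; "torque": the same for the moment, N m; "grip_width": finger opening in m.
Only numpy, scipy, OpenCV 4.12 (cv2) and the standard library are available. Lean on these libraries where they do the work, as an engineer would, in place of code of your own. Each camera call takes 0.05 s, during which the arm holds its last target. There are 200 camera calls.

## Task

Pick the hub with the brass boss off the card mat and hold it up to the tilted inspection camera: flat underside of the flange square to the lens and centred on its line of sight, 10 cm in front of the lens. Grip it gently, with no more than about 40 N, and leave the other hubs where they are and the camera untouched. Finish while still holding it there, steady in the air: do not put it down or let go.

Things in the scene. Friction and masses are not known exactly. Their poses are not given: they have to be found in the camera images.
- brass_hub: loose steel hub: round flange 64 mm wide, 10 mm thick, lying flat; a round upright brass-coloured boss, 34 mm wide, rises from its centre to 45 mm above the underside; about 0.3 kg; origin: centre of the flat underside, z up along the boss. The one to show; stands on the mat among the other three, centres at least 90 mm apart, in any of the four places
- steel_hub1: bystander, loose steel hub: round flange 64 mm wide, 10 mm thick, lying flat; a round upright steel boss, 34 mm wide, rises from its centre to 45 mm above the underside; about 0.3 kg; origin: centre of the flat underside, z up along the boss
- steel_hub2: bystander, same shape as steel_hub1
- steel_hub3: bystander, same shape as steel_hub1
- card_mat: fixed square of brown card, 220 x 220 mm, 4 mm thick, lying on the bench; origin at the centre of its underside, so its top is 4 mm above the origin; it may be on either side of the robot, the camera on the other
- camera_stand: fixed stand: dark 100 x 100 x 12 mm base plate, two aluminium cheeks 74 mm high (88 mm wide over the black clamp knobs), holding the camera head on a stiff tilt hinge 60 mm above the bench; origin at the centre of the base's underside; the head leans to its -x side
- lens (a point): centre of the inspection camera's front glass, on the upper end (white light ring, black lens) of a blue tube 48 mm across; 35 mm from the tilt hinge, about 90 mm above the bench. Its z axis is the line of sight, out of the lens: upward, leaning 9 to 37 degrees from vertical roughly to -x (angle and direction vary)
Not all that is in view belongs to the job. There is more than one size of the camera_stand; the job needs the larger.

How it is judged:
By the outcome, as a careful person would: the job done as asked, in the order asked, and still so for the second after the job is handed in, while the arm keeps its last pose, push and grip.
It also fails if it takes over 35 s, if anything falls off the work surface, if the arm or the gripper's body presses on something with over 40 N, if the wrist force passes 120 N, or if a joint passes its speed limit or range.

## Working session

There is one attempt and no reset: what is moved stays moved. The work goes in short steps, Python scripts to look and compute and a tool call to move; the robot and the scene stay as the last step left them, time stands still between calls to the robot, and variables do not carry over. Pictures are saved under pics/ and viewed, about 8 in all and at most 12, crops included, and the job is handed in when it is done.

Besides the shell and the picture viewer there is one more tool, called by a JSON object that holds its "name" and its "arguments", one argument or row to a line. play_rows: Moves the arm, as the interface text tells. Its arguments: {"type":"object","properties":{"increments":{"type":"array","items":{"type":"array","items":{"type":"array","items":{"type":"number"}}}},"newtons":{"type":"number"}},"required":["increments"]}

```bash
mkdir -p pics; cat > h.py <<'E'
import numpy as np, cv2
from scipy.spatial.transform import Rotation as R
from cell import observe, optics, job
np.set_printoptions(precision=4,suppress=True)
def grab(n):
    c=optics.calibration(n); p,d=optics.camera(n); return p,d,c
def pts(d,c):
    K=np.array(c["K"]);v,u=np.mgrid[:d.shape[0],:d.shape[1]]
    P=np.stack([(u-K[0,2])/K[0,0]*d,(v-K[1,2])/K[1,1]*d,d],-1)
    return P@R.from_quat(c["orientation"]).as_matrix().T+np.array(c["origin"])
def save(n,p): cv2.imwrite(f"pics/{n}.png",cv2.cvtColor(p,cv2.COLOR_RGB2BGR))
E
python3 - <<'E'
from h import *
s=observe();print(s)
for n in("scene","top"):
    p,d,c=grab(n);save(n,p);np.savez(n,p=p,d=d,**{k:np.array(v) for k,v in c.items()});print(n,c)
E
```

```text
{'time_s': 0.0, 'q': array([-1.3961,  0.2458,  1.5591,  0.    ,  1.3387, -0.174 ]), 'qd': array([ 0.0002, -0.0018, -0.0012, -0.0003, -0.0007, -0.0002]), 'joint_torque': array([  0.0025, -42.9511, -32.6129,  -0.0001,   0.0054,  -0.    ]), 'position': array([ 0.2221, -0.6102,  0.218 ]), 'orientation': array([ 0.6964,  0.1234, -0.6964,  0.122 ]), 'contact_force': array([ 0.0854, -0.4381,  0.171 ]), 'torque': array([-0.058 , -0.0402,  0.0202]), 'grip_width': 0.08562793268337293}
scene {'K': array([[436.4651,   0.    , 254.3036],
       [  0.    , 436.4651, 197.1355],
       [  0.    ,   0.    ,   1.    ]]), 'origin': array([ 1.0663, -0.1198,  0.7435]), 'orientation': array([ 0.7246,  0.5996, -0.2109, -0.2664])}
top {'K': array([[363.2777,   0.    , 258.7624],
       [  0.    , 363.2777, 196.4071],
       [  0.    ,   0.    ,   1.    ]]), 'origin': array([ 0.4491, -0.035 ,  0.8208]), 'orientation': array([-0.698 ,  0.7146, -0.0304,  0.0338])}
```

View pics/top.png

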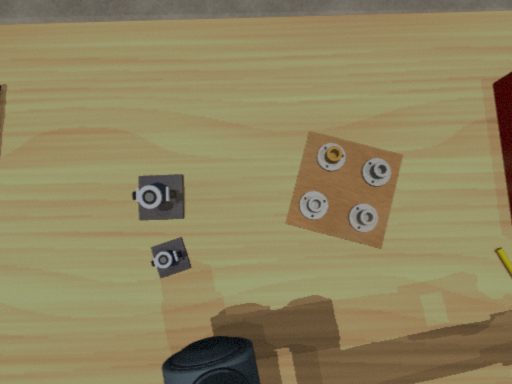

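View pics/scene.png

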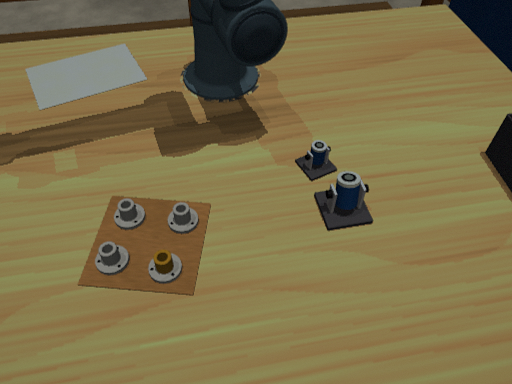

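Top view: the brass-bossed hub is at (332,156), with steel hubs at (377,171), (314,205) and (364,217). The larger stand is at (160,197) and the small decoy at (171,258). The scene view agrees: brass hub at (165,265), large stand at (345,200).

```bash
python3 - <<'E'
from h import *
o=[]
for n,hb,cb in(("top",(310,138,355,180),(125,165,195,230)),("scene",(140,240,190,285),(310,160,380,232))):
    z=np.load(n+".npz");P=pts(z["d"],z);p=z["p"];hsv=cv2.cvtColor(p,cv2.COLOR_RGB2HSV)
    crop=lambda b:(slice(b[1],b[3]),slice(b[0],b[2]))
    s=crop(hb);X=P[s];H=hsv[s]
    m=(H[...,1]>150)&(H[...,0]>10)&(H[...,0]<30)&(X[...,2]>.043);print(n,"brass top",m.sum(),np.median(X[m],0),(X[m].min(0)+X[m].max(0))/2)
    m=(X[...,2]>.010)&(X[...,2]<.020)&(H[...,1]<70);print("flange",m.sum(),(X[m].min(0)+X[m].max(0))/2,np.ptp(X[m],axis=0))
    s=crop(cb);X=P[s];H=hsv[s]
    m=(X[...,2]>.005)&(X[...,2]<.018);a=cv2.minAreaRect((X[m][:,:2]*1000).astype(np.float32));print("base",a)
    m=(X[...,2]>.06)&(H[...,1]<70)&(H[...,2]>130);Y=X[m];print("ring",m.sum(),(Y.min(0)+Y.max(0))/2,np.ptp(Y,axis=0))
    m=(X[...,2]>.085);Y=X[m];c=Y.mean(0);u,w,v=np.linalg.svd(Y-c);print("hi",len(Y),c,v[2],w)
    for b,nm in((hb,"h"),(cb,"c")): o.append(cv2.resize(p[crop(b)],(300,290),interpolation=cv2.INTER_CUBIC))
save("crops",np.vstack([np.hstack(o[:2]),np.hstack(o[2:])]))
E
```

```text
top brass top 102 [ 0.6051 -0.1961  0.0481] [ 0.5361 -0.1232  0.4322]
flange 375 [ 0.6093 -0.196   0.015 ] [0.0621 0.0621 0.01  ]
base ((527.6663818359375, 188.90496826171875), (100.2995834350586, 100.21331787109375), 1.3609352111816406)
ring 303 [0.5196 0.1891 0.0832] [0.0443 0.0675 0.0332]
hi 478 [0.5188 0.1813 0.1145] [-0.3471 -0.8861 -0.3073] [2.819  0.2636 0.2532]
scene brass top 174 [ 0.613  -0.1949  0.0474] [ 0.8303 -0.1659  0.3933]
flange 432 [ 0.6137 -0.1956  0.0147] [0.0587 0.0632 0.0093]
base ((484.15313720703125, 187.4475860595703), (194.47451782226562, 100.19527435302734), 1.8882167339324951)
ring 163 [0.782  0.0521 0.4068] [0.5686 0.3439 0.6735]
hi 379 [0.558  0.171  0.1288] [ 0.6476 -0.3224 -0.6904] [4.0071 0.232  0.1747]
```

View pics/crops.png

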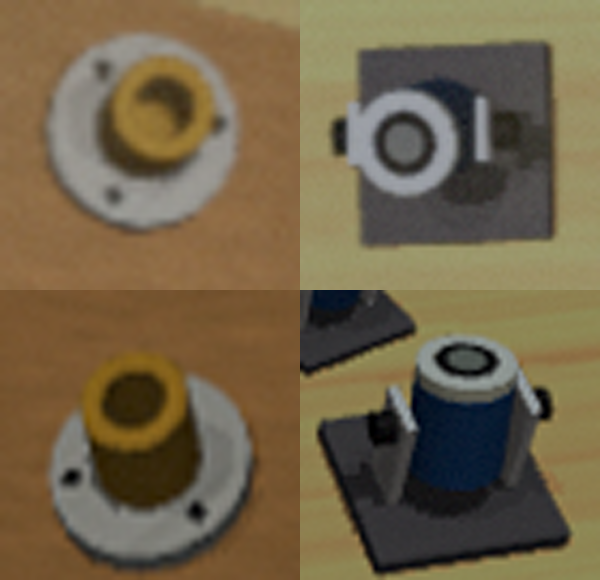

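The crops confirm the brass hub and the larger stand (lens glass around (150,197) in top). Next I need the tool axes and where the wrist camera sits relative to them.

```bash
python3 - <<'E'
from h import *
s=observe();T=R.from_quat(s["orientation"]).as_matrix();c=optics.calibration("wrist")
print(T);print("cam in tool",T.T@(c["origin"]-s["position"]));print(T.T@R.from_quat(c["orientation"]).as_matrix(),c["K"])
E
```

```text
[[-0.0003  0.3417 -0.9398]
 [ 0.0017 -0.9398 -0.3417]
 [-1.     -0.0017 -0.0003]]
cam in tool [-0.1549  0.0023 -0.0833]
[[-0.0008 -0.3221  0.9467]
 [ 1.      0.0001  0.0009]
 [-0.0004  0.9467  0.3221]] [[319.7801   0.     252.0756]
 [  0.     319.7801 195.7351]
 [  0.       0.       1.    ]]
```

{"name": "play_rows", "arguments": {
  "increments": [
    [[0, 0, -0.025, 22, 57, 0, 85], [0, 0, -0.025, 22, 57, 0, 85], [0, 0, -0.025, 22, 57, 0, 85], [0, 0, -0.025, 22, 57, 0, 85], [0, 0, -0.025, 22, 57, 0, 85], [0, 0, -0.025, 22, 57, 0, 85], [0, 0, -0.025, 22, 57, 0, 85], [0, 0, -0.025, 22, 57, 0, 85]]
  ]
}}

```text
time_s: 1.1
position: [0.3972, -0.1445, 0.2137]
orientation: [0.706, 0.049, -0.705, 0.045]
contact_force: [1.4, -1.3, 0.6]
grip_width: 0.0851
```

{"name": "play_rows", "arguments": {
  "increments": [
    [[0, 0, -0.025, 22, 57, 0, 85], [0, 0, -0.025, 22, 57, 0, 85], [0, 0, -0.025, 22, 57, 0, 85], [0, 0, -0.025, 22, 57, 0, 85], [0, 0, -0.025, 22, 57, 0, 85], [0, 0, -0.025, 22, 55, 0, 85], [0, 0, 0, 0, 0, 0, 85]]
  ]
}}

```text
time_s: 1.98
position: [0.5292, 0.2086, 0.2118]
orientation: [0.708, -0.004, -0.707, -0.007]
contact_force: [0.5, -0.9, 0.2]
grip_width: 0.085
```

```bash
python3 - <<'E'
from h import *
p,d,c=grab("wrist");save("w1",p);np.savez("w1",p=p,d=d,**{k:np.array(v) for k,v in c.items()})
E
```

```text
(no output)
```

View pics/w1.png

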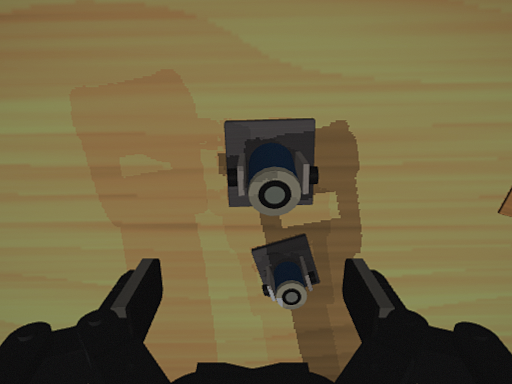

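The wrist view has the large stand's lens ring centred near (274,193) with the tube behind it, and the decoy at (290,296).

```bash
cat > lens.py <<'E'
from h import *
def lens(n,u0,r,base=None):
    z=np.load(n+".npz");X=pts(z["d"],z);hsv=cv2.cvtColor(z["p"],cv2.COLOR_RGB2HSV)
    v,u=np.mgrid[:384,:512];near=np.hypot(u-u0[0],v-u0[1])<r
    # front disc = high, not blue; robust plane
    blue=(hsv[...,0]>100)&(hsv[...,0]<130)&(hsv[...,1]>120)
    m=near&~blue&(X[...,2]>.065)&(X[...,2]<.12);Y=X[m]
    k=np.ones(len(Y),bool)
    for i in range(8):
        c=Y[k].mean(0);w,V=np.linalg.svd(Y[k]-c,full_matrices=False)[1:];nn=V[2]*np.sign(V[2,2]);e=(Y-c)@nn;k=np.abs(e)<max(.0015,2*e[k].std()*.9)
    Z=Y[k];A=V[:2]
    q=((Z-c)@A.T*1000).astype(np.float32);(cx,cy),rad=cv2.minEnclosingCircle(q);(ex,ey),ax,_=cv2.fitEllipse(cv2.convexHull(q))
    L=c+A.T@np.array([ex,ey])/1000
    print(n,"disc n",nn,"tilt",np.degrees(np.arccos(nn[2])),"rms",e[k].std(),k.sum(),m.sum())
    print(" centre circ",c+A.T@np.array([cx,cy])/1000,"r",rad,"ell",L,ax)
    B=X[(np.hypot(u-u0[0],v-u0[1])<r*1.6)&blue&(X[...,2]>.03)&(X[...,2]<.1)];print(" blue",len(B),B.mean(0))
    bm=(np.hypot(u-u0[0],v-u0[1])<r*3.2)&(X[...,2]>.007)&(X[...,2]<.016)
    q=(X[bm][:,:2]*1000).astype(np.float32);print(" base",cv2.minAreaRect(q))
    h=np.r_[np.array(cv2.minAreaRect(q)[0])/1000,.060]; print(" hinge->lens",(L-h)/np.linalg.norm(L-h),np.linalg.norm(L-h))
E
python3 -c "
from lens import *
lens('w1',(274,193),34);lens('top',(150,197),18)"
```

```text
w1 disc n [-0.2179 -0.002   0.976 ] tilt 12.587441011426309 rms 0.000643549908659284 1825 2234
 centre circ [0.5223 0.1864 0.0944] r 24.14164924621582 ell [0.5223 0.1866 0.0944] (47.047943115234375, 47.808475494384766)
 blue 1017 [0.5485 0.1893 0.0653]
 base ((467.4053955078125, 181.58119201660156), (230.9357452392578, 104.71017456054688), 4.62576150894165)
 hinge->lens [0.8449 0.077  0.5294] 0.06494510723588098
top disc n [-0.21   -0.0096  0.9776] tilt 12.137374133987485 rms 0.0007955558726373556 339 598
 centre circ [0.5203 0.1893 0.0935] r 23.78744888305664 ell [0.5202 0.189  0.0935] (46.07246017456055, 46.384952545166016)
 blue 7 [0.5483 0.1801 0.065 ]
 base ((489.265625, 188.12826538085938), (177.07408142089844, 100.15534973144531), 1.2731908559799194)
 hinge->lens [0.6785 0.0184 0.7343] 0.045577228157421934
```

{"name": "play_rows", "arguments": {
  "increments": [
    [[0, 0, 0, 13, -56, 0, 85], [0, 0, 0, 13, -56, 0, 85], [0, 0, 0, 13, -56, 0, 85], [0, 0, 0, 13, -56, 0, 85], [0, 0, 0, 13, -56, 0, 85], [0, 0, 0, 13, -56, 0, 70], [0, 0, 0, 13, -56, 0, 70], [0, 0, 0, 0, 0, 0, 70]]
  ]
}}

```text
time_s: 3.02
position: [0.6128, -0.2058, 0.2109]
orientation: [-0.706, 0.008, 0.708, 0.01]
contact_force: [-0.2, 0.5, -0.5]
grip_width: 0.0702
```

```bash
cat > hub.py <<'E'
from h import *
s=observe();p,d,c=grab("wrist");save("w2",p);X=pts(d,c);hsv=cv2.cvtColor(p,cv2.COLOR_RGB2HSV)
v,u=np.mgrid[:384,:512]
near=np.hypot(X[...,0]-.611,X[...,1]+.196)<.045
m=near&(X[...,2]>.009)&(X[...,2]<.019);q=(X[m][:,:2]*1000).astype(np.float32);print("flange",cv2.minEnclosingCircle(q),np.median(X[m],0))
m=near&(X[...,2]>.045)&(X[...,2]<.055);q=(X[m][:,:2]*1000).astype(np.float32);print("boss",cv2.minEnclosingCircle(q),np.median(X[m],0),np.median(hsv[m],0),u[m].mean(),v[m].mean())
m=(X[...,2]>.040)&(X[...,2]<.056);n,l,st,ce=cv2.connectedComponentsWithStats(m.astype(np.uint8))
for i in range(1,n):
    if st[i,4]>80: print(ce[i],st[i,4],X[l==i].mean(0),hsv[l==i].mean(0))
m=near&(X[...,2]<.009);print("mat z",np.median(X[m],0))
print(s["position"],R.from_quat(s["orientation"]).as_matrix(),s["grip_width"])
E
python3 hub.py
```

```text
flange ((610.9375, -199.6285858154297), 32.120086669921875) [ 0.6178 -0.2004  0.014 ]
boss ((611.2297973632812, -199.2815399169922), 16.896455764770508) [ 0.6119 -0.1997  0.0488] [ 20. 191.  86.] 244.23243243243243 174.63603603603605
[244.2418 174.2059] 612 [ 0.612  -0.1995  0.0481] [ 19.4673 187.0245  81.768 ]
[338.7226 205.471 ] 620 [ 0.5752 -0.2986  0.0478] [21.3226 26.5629 83.7306]
[209.2711 266.2692] 546 [ 0.5046 -0.156   0.0473] [21.2161 25.9377 83.0989]
[303.818 287.03 ] 533 [ 0.4742 -0.2643  0.0471] [21.3884 27.3039 99.1201]
mat z [ 0.6198 -0.1883  0.0039]
[ 0.6128 -0.2058  0.2109] [[-0.0017 -0.0263 -0.9997]
 [ 0.0034 -0.9996  0.0263]
 [-1.     -0.0034  0.0018]] 0.07020581121714875
```

View pics/w2.png

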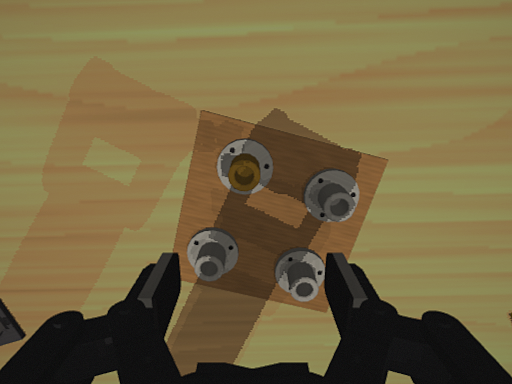

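The wrist view shows the brass boss top at (244,174), which is world (0.611,-0.1995). The steel hubs are at (339,205), (209,266) and (304,287). The measured flange radius of 32 mm, boss radius of 17 mm and heights of 14 and 49 mm all match the given sizes.

{"name": "play_rows", "arguments": {
  "increments": [
    [[0, 0, 0, -1, 4, -40, 66], [0, 0, 0, -1, 4, -40, 66], [0, 0, 0, 0, 0, -40, 66], [0, 0, 0, 0, 0, -20, 66], [0, 0, 0, 0, 0, 0, 66]]
  ],
  "newtons": 35
}}

```text
time_s: 3.7
position: [0.6075, -0.1929, 0.0695]
orientation: [-0.707, 0.007, 0.707, 0.01]
contact_force: [-0.2, -0.5, 0.5]
grip_width: 0.0656
```

{"name": "play_rows", "arguments": {
  "increments": [
    [[0, 0, 0, 3, -5, -5, 66], [0, 0, 0, 0, 0, 0, 66], [0, 0, 0, 0, 0, -15, 66], [0, 0, 0, 0, 0, -15, 66], [0, 0, 0, 0, 0, 0, 66]]
  ]
}}

```text
time_s: 4.32
position: [0.6133, -0.1996, 0.037]
orientation: [0.709, -0.008, -0.705, -0.008]
contact_force: [0.6, -0.1, 0.9]
grip_width: 0.0659
```

{"name": "play_rows", "arguments": {
  "increments": [
    [[0, 0, 0, -2, 1, -11, 66], [0, 0, 0, 0, 0, 0, 66]]
  ]
}}

```text
time_s: 4.58
position: [0.6109, -0.1983, 0.0248]
orientation: [0.709, -0.008, -0.705, -0.009]
contact_force: [-0.8, -0.6, 1.0]
grip_width: 0.0661
```

```bash
python3 - <<'E'
from h import *
for i in range(3):
    s=observe();print(s["position"],R.from_quat(s["orientation"]).as_matrix()[:,0],s["contact_force"],s["grip_width"])
    optics.camera("wrist")
E
```

```text
[ 0.6109 -0.1983  0.0248] [ 0.0054  0.0009 -1.    ] [-0.8124 -0.6301  0.9568] 0.06607340238822033
[ 0.6117 -0.1987  0.0257] [ 0.0071  0.0001 -1.    ] [ 0.1159 -0.5179 -0.015 ] 0.06573106763971391
[ 0.6121 -0.1989  0.0263] [ 0.008  -0.0004 -1.    ] [-0.1209 -0.6719  0.0652] 0.06618140987389999
```

{"name": "play_rows", "arguments": {
  "increments": [
    [[0, 0, 0, 0, 0, 0, 45], [0, 0, 0, 0, 0, 0, 25], [0, 0, 0, 0, 0, 0, 10], [0, 0, 0, 0, 0, 0, 0], [0, 0, 0, 0, 0, 0, 0], [0, 0, 0, 0, 0, 0, 0]]
  ],
  "newtons": 35
}}

```text
time_s: 5.48
position: [0.6132, -0.1993, 0.0279]
orientation: [0.711, -0.009, -0.703, -0.008]
contact_force: [-0.5, 0.4, -0.5]
grip_width: 0.0318
```

```bash
python3 - <<'E'
from h import *
s=observe();T=R.from_quat(s["orientation"]).as_matrix()
np.savez("grasp",T=T,p=s["position"]);print(s["position"],T)
print("hub z in tool",T.T@[0,0,1],"hub org in tool (approx)",T.T@(np.array([.611,s["position"][1],.004])-s["position"]))
E
```

```text
[ 0.6132 -0.1993  0.0279] [[ 0.0104 -0.0235 -0.9997]
 [-0.0013 -0.9997  0.0235]
 [-0.9999  0.0011 -0.0105]]
hub z in tool [-0.9999  0.0011 -0.0105] hub org in tool (approx) [0.0239 0.     0.0025]
```

{"name": "play_rows", "arguments": {
  "increments": [
    [[0, 0, 0, 0, 0, 10, 0], [0, 0, 0, 0, 0, 20, 0], [0, 0, 0, 0, 0, 40, 0], [0, 0, 0, 0, 0, 50, 0], [0, 0, 0, 0, 0, 50, 0], [0, 0, 0, 0, 0, 30, 0], [0, 0, 0, 0, 0, 0, 0]]
  ]
}}

```text
time_s: 6.35
position: [0.6108, -0.1981, 0.2399]
orientation: [0.711, -0.009, -0.703, -0.007]
contact_force: [-0.3, 0.3, -2.5]
grip_width: 0.0321
```

```bash
cat > held.py <<'E'
from h import *
import sys
def held(tag):
    "hub pose seen by all cameras: flange top annulus & boss top, in tool frame"
    s=observe();T=R.from_quat(s["orientation"]).as_matrix();print("tcp",s["position"],"x",T[:,0],"y",T[:,1],"F",s["contact_force"],s["grip_width"],s["time_s"])
    out={}
    for n in("wrist","scene","top"):
        p,d,c=grab(n);save(tag+n,p);np.savez(tag+n,p=p,d=d,**{k:np.array(v) for k,v in c.items()})
held(sys.argv[1])
E
python3 held.py a_; python3 - <<'E'
import cv2,numpy as np
a=[cv2.imread(f"pics/a_{n}.png") for n in("wrist","scene")]
cv2.imwrite("pics/a.png",cv2.resize(np.vstack(a),(448,600) if 0 else (400,600)))
E
```

```text
tcp [ 0.6108 -0.1981  0.2399] x [ 0.0118 -0.0027 -0.9999] y [-0.0232 -0.9997  0.0024] F [-0.2602  0.292  -2.4721] 0.03214212792212359 6.35
```

View pics/a.png

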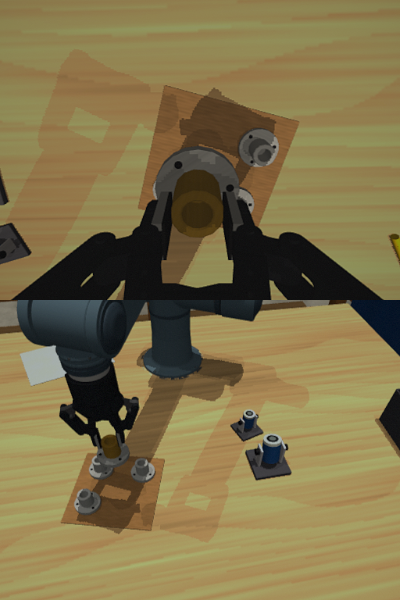

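The hub is held and lifted: in the wrist half the brass boss sits between the pads, and the steel hubs stay on the mat. Next I measure the hub in the tool frame from the wrist camera's flange face.

```bash
cat > fl.py <<'E'
from h import *
def flange(n,tag,T,p,zr=(.008,.024),dump=True):
    z=np.load(tag+n+".npz");X=(pts(z["d"],z)-p)@T
    hsv=cv2.cvtColor(z["p"],cv2.COLOR_RGB2HSV)
    m=(np.hypot(X[...,1],X[...,2])<.040)&(X[...,0]>zr[0])&(X[...,0]<zr[1])
    Y=X[m];k=np.ones(len(Y),bool)
    for i in range(12):
        c=np.median(Y[k],0);V=np.linalg.svd(Y[k]-Y[k].mean(0),full_matrices=False)[2];nn=V[2]*-np.sign(V[2,0]);e=(Y-Y[k].mean(0))@nn;k=np.abs(e)<max(.0012,e[k].std()*1.5)
    q=(Y[k][:,1:]*1000).astype(np.float32)
    print(n,"flange-top plane n(tool)",nn,"at yz=0 x=",Y[k].mean(0)@nn/nn[0],"rms",e[k].std(),k.sum(),"circle",cv2.minEnclosingCircle(q))
    m=(np.hypot(X[...,1],X[...,2])<.03)&(abs(X[...,0]+.0205)<.004)&(hsv[...,1]>110);q=(X[m][:,1:]*1000).astype(np.float32)
    if len(q)>10: print("  boss top",len(q),cv2.minEnclosingCircle(q),np.median(X[m],0))
E
python3 - <<'E'
from fl import *
s=observe();T=R.from_quat(s["orientation"]).as_matrix()
for n in("wrist","scene","top"): 
    try: flange(n,"a_",T,s["position"])
    except Exception as e: print(n,e)
E
```

```text
wrist flange-top plane n(tool) [-1.     -0.0014 -0.0026] at yz=0 x= 0.008459302939485573 rms 0.00036397214858140364 1604 circle ((3.559555768966675, -0.4121675193309784), 31.924026489257812)
  boss top 803 ((-2.0984721183776855, -8.778252601623535), 21.62940788269043) [-0.0208  0.0033 -0.009 ]
scene flange-top plane n(tool) [-1.     -0.0029 -0.0053] at yz=0 x= 0.011459740821270749 rms 0.0006008408275400631 447 circle ((-0.7684497833251953, -0.7632187008857727), 32.10191345214844)
  boss top 259 ((3.985291004180908, -2.987032651901245), 22.621864318847656) [-0.0226  0.0012 -0.0047]
top index 2 is out of bounds for axis 0 with size 0
  return _methods._mean(a, axis=axis, dtype=dtype,
  ret = um.true_divide(
fl.py:8: RuntimeWarning: Mean of empty slice.
  c=np.median(Y[k],0);V=np.linalg.svd(Y[k]-Y[k].mean(0),full_matrices=False)[2];nn=V[2]*-np.sign(V[2,0]);e=(Y-Y[k].mean(0))@nn;k=np.abs(e)<max(.0012,e[k].std()*1.5)
```

{"name": "play_rows", "arguments": {
  "increments": [
    [[0, 0, 0, -7, 24, 2, 0], [0, -0.025, 0, -14, 47, 2, 0], [0, -0.025, 0, -14, 47, 2, 0], [0, -0.025, 0, -14, 47, 2, 0], [0, -0.025, 0, -14, 47, 2, 0], [0, -0.025, 0, -14, 47, 2, 0], [0, -0.025, 0, -14, 47, 0, 0], [0, -0.025, 0, -14, 47, 0, 0]]
  ]
}}

```text
time_s: 7.5
position: [0.4879, 0.1707, 0.2288]
orientation: [0.76, -0.004, -0.65, -0.014]
contact_force: [-0.2, 0.6, -2.6]
grip_width: 0.0318
```

{"name": "play_rows", "arguments": {
  "increments": [
    [[0, -0.02, 0, -7, 22, 0, 0], [0, 0, 0, 0, 0, 0, 0], [0, 0, 0, 0, 0, 0, 0]]
  ]
}}

```text
time_s: 7.88
position: [0.4744, 0.1967, 0.2235]
orientation: [0.763, -0.002, -0.646, -0.012]
contact_force: [-0.5, -0.1, -3.1]
grip_width: 0.0321
```

```bash
python3 - <<'E'
from h import *
s=observe();T=R.from_quat(s["orientation"]).as_matrix();print(s["position"],T,s["time_s"])
from lens import *
lens('scene',(348,177),14);lens('a_scene',(348,177),14)
E
```

```text
[0.4744 0.1967 0.2235] [[ 0.1651 -0.0174 -0.9861]
 [ 0.0126 -0.9997  0.0198]
 [-0.9862 -0.0156 -0.1649]] 7.875
scene disc n [-0.213  -0.0106  0.977 ] tilt 12.31645214694857 rms 0.0007598875959259585 230 330
 centre circ [0.5227 0.1892 0.0935] r 24.54557228088379 ell [0.5229 0.1897 0.0935] (46.30760192871094, 47.13473892211914)
 blue 272 [0.5436 0.1839 0.0745]
 base ((482.8072509765625, 181.48226928710938), (187.70751953125, 99.61917877197266), 9.203926086425781)
 hinge->lens [0.7581 0.1552 0.6334] 0.05292317722798361
a_scene disc n [-0.2085 -0.0053  0.978 ] tilt 12.037991111671728 rms 0.0007161417847465237 235 336
 centre circ [0.5231 0.1895 0.0935] r 23.350156784057617 ell [0.5229 0.1895 0.0935] (45.7979736328125, 46.29795837402344)
 blue 264 [0.544  0.1834 0.0742]
 base ((482.15374755859375, 188.46444702148438), (183.40318298339844, 100.28849792480469), 1.9543949365615845)
 hinge->lens [0.7724 0.0196 0.6349] 0.05276964212329255
```

{"name": "play_rows", "arguments": {
  "increments": [
    [[-0.003, -0.03, 0, 11, -4, -5, 0], [-0.002, -0.03, 0, 10, -4, -5, 0], [0, 0, 0, 0, 0, 0, 0], [0, 0, 0, 0, 0, 0, 0]]
  ]
}}

```text
time_s: 8.38
position: [0.4959, 0.1853, 0.2115]
orientation: [0.781, -0.005, -0.624, -0.011]
contact_force: [0.5, -0.5, -2.5]
grip_width: 0.0317
```

```bash
python3 held.py b_; python3 - <<'E'
from fl import *
s=observe();T=R.from_quat(s["orientation"]).as_matrix();print(s["position"],T)
for n in("wrist","scene"): flange(n,"b_",T,s["position"])
E
```

```text
tcp [0.4959 0.1853 0.2115] x [ 0.2207  0.0054 -0.9753] y [-0.022  -0.9997 -0.0105] F [ 0.4615 -0.5046 -2.5394] 0.0316569359983037 8.375
[0.4959 0.1857 0.2117] [[ 0.2215 -0.0212 -0.9749]
 [ 0.0057 -0.9997  0.023 ]
 [-0.9751 -0.0107 -0.2213]]
wrist flange-top plane n(tool) [-0.9998 -0.002  -0.0213] at yz=0 x= 0.014336091772956071 rms 0.0005469214299274402 3360 circle ((3.081026792526245, 1.9187358617782593), 31.648401260375977)
  boss top 2453 ((1.3861446380615234, -7.953447341918945), 27.091819763183594) [-0.0205  0.0027  0.0004]
scene flange-top plane n(tool) [-0.9998 -0.0016 -0.0184] at yz=0 x= 0.015515086698535623 rms 0.0005847522234956101 261 circle ((0.7280868291854858, 2.376476287841797), 32.80885314941406)
  boss top 117 ((0.09698677062988281, -2.11944842338562), 29.06396484375) [-0.0192 -0.004  -0.0033]
```

View pics/b_scene.png

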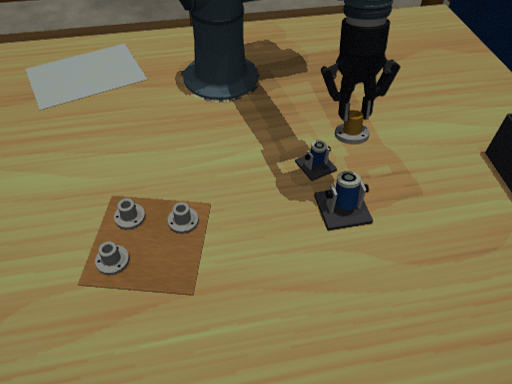

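Scene view: the brass hub is held at (352,130) above the large stand's lens (348,177), and the three steel hubs haven't moved. Both cameras put the hub about 5 mm low and 0.6° short of the tilt, so I'll make a small correction.

{"name": "play_rows", "arguments": {
  "increments": [
    [[0, -0.011, 0, 2, 3, 5, 0], [0, 0, 0, 0, 0, 0, 0], [0, 0, 0, 0, 0, 0, 0], [0, 0, 0, 0, 0, 0, 0]]
  ]
}}

```text
time_s: 9.02
position: [0.4981, 0.1893, 0.2178]
orientation: [0.785, -0.005, -0.619, -0.011]
contact_force: [-0.4, 0.3, -2.4]
grip_width: 0.032
```

```bash
cat > chk.py <<'E'
from fl import *
import sys
def one(n,tag,T,p,L,nl,yoff):
    z=np.load(tag+n+".npz");X=(pts(z["d"],z)-p)@T
    m=(np.hypot(X[...,1],X[...,2])<.040)&(X[...,0]>.008)&(X[...,0]<.024)
    Y=X[m];k=np.ones(len(Y),bool)
    for i in range(12):
        V=np.linalg.svd(Y[k]-Y[k].mean(0),full_matrices=False)[2];nn=V[2]*-np.sign(V[2,0]);e=(Y-Y[k].mean(0))@nn;k=np.abs(e)<max(.0012,e[k].std()*1.5)
    (cy,cz),r=cv2.minEnclosingCircle((Y[k][:,1:]*1000).astype(np.float32))
    x0=(Y[k].mean(0)@nn-nn[1]*cy/1e3-nn[2]*cz/1e3)/nn[0]
    O=p+T@(np.array([x0,cy/1e3-yoff,cz/1e3])-.010*nn);N=T@nn;v=O-L
    print(n,"hub z",N,"O",O,"r",r,"angle",np.degrees(np.arccos(N@nl)),"dist",v@nl*1e3,"err mm",(v-.1*nl)*1e3,"dn",N-nl)
s=observe();T=R.from_quat(s["orientation"]).as_matrix();p=s["position"];print(p,T[:,0],s["qd"])
nl=np.array([-.213,-.006,.977]);nl/=np.linalg.norm(nl)
one("wrist",sys.argv[1],T,p,np.array([.5223,.1892,.0944]),nl,.003)
one("scene",sys.argv[1],T,p,np.array([.5229,.1895,.0935]),nl,0)
E
python3 held.py c_; python3 chk.py c_
```

```text
tcp [0.4981 0.1893 0.2178] x [ 0.2338  0.0061 -0.9723] y [-0.0204 -0.9997 -0.0112] F [-0.3987  0.2805 -2.3889] 0.03204089461413057 9.025
[0.4981 0.1893 0.2177] [ 0.2336  0.0061 -0.9723] [-0.0021  0.0014 -0.0002  0.0014  0.0002 -0.0013]
wrist hub z [-0.2147 -0.0042  0.9767] O [0.5017 0.1899 0.1939] r 31.663249969482422 angle 0.14217917086517431 dist 101.6180566379985 err mm [0.6522 1.3354 1.8065] dn [-0.0017  0.0018 -0.0004]
scene hub z [-0.2206 -0.0069  0.9754] O [0.501  0.19   0.1925] r 32.50430679321289 angle 0.44558346941139537 dist 101.33930392599318 err mm [-0.5524  1.1266  1.2573] dn [-0.0075 -0.0009 -0.0017]
```

{"name": "play_rows", "arguments": {
  "increments": [
    [[0, 0.003, 0, 0, -1.2, -1.5, 0], [0, 0, 0, 0, 0, 0, 0], [0, 0, 0, 0, 0, 0, 0], [0, 0, 0, 0, 0, 0, 0]]
  ]
}}

```text
time_s: 9.68
position: [0.498, 0.1878, 0.2158]
orientation: [0.784, -0.005, -0.62, -0.011]
contact_force: [0.0, 0.4, -2.7]
grip_width: 0.0322
```

```bash
python3 held.py d_; python3 chk.py d_
```

```text
tcp [0.498  0.1878 0.2158] x [ 0.23    0.006  -0.9732] y [-0.0208 -0.9997 -0.0111] F [ 0.0103  0.4277 -2.6608] 0.03216225327215688 9.675
[0.498  0.1878 0.2158] [ 0.2301  0.0059 -0.9732] [ 0.0011  0.0007  0.0019 -0.0019  0.0009  0.0011]
wrist hub z [-0.2085 -0.0052  0.978 ] O [0.5014 0.1884 0.1919] r 31.64061164855957 angle 0.2698784034354197 dist 99.74680351465422 err mm [ 0.3731 -0.1779 -0.1789] dn [0.0045 0.0008 0.001 ]
scene hub z [-0.2148 -0.0072  0.9766] O [0.5009 0.1885 0.1906] r 32.43804931640625 angle 0.12430390427003023 dist 99.51780439319533 err mm [-0.7127 -0.3917 -0.6513] dn [-0.0018 -0.0012 -0.0004]
```

Both cameras now agree to within 1 mm and 0.3°, and the arm is steady, so I'm handing in.

```bash
python3 -c "
from cell import job,observe
job.hand_in();s=observe();print(s['position'],s['grip_width'],s['time_s'])"
```

```text
the job is handed in; nothing more can be done
the job is handed in; nothing more can be done
```

I picked the brass-bossed hub off the mat with a 35 N grip and handed in while holding it steady above the larger camera's lens, underside facing the lens. It took about 10 s of robot time.

| Last check | Distance from lens | Off the target point, per axis | Tilt error |
|---|---|---|---|
| Wrist camera | 99.7 mm | up to 0.4 mm | 0.27° |
| Scene camera | 99.5 mm | up to 0.7 mm | 0.12° |

- **Wrist camera offset:** its readings sat about 3 mm to one side along the jaw direction compared with the other two cameras. I corrected for this in the wrist check.
- **Early hub measurement:** my first reading just after lifting put the flange about 5 mm too close to the gripper. The arm was probably still settling, so I re-measured and corrected at the target pose.
- **Finger opening:** it read 32 mm on the 34 mm boss, and stayed there while the hub was held.
- **Other hubs and camera:** a scene picture taken with the hub over the lens showed the three steel hubs still in their places. No reading showed contact with the camera. The only load was about 2.5 N, roughly the hub's weight.

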